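# Bring the spare eyepiece round on the accessory carousel

### The arm

A 6-joint arm with a two-finger parallel gripper is mounted at the origin on a cart in front of the work surface, level with it; the furniture and walls round the work are solid. World frame = base frame: x ahead of the robot, y to its left, z up, the work surface at z = 0. Lengths are in m, angles in rad, forces in N, time in s.
With the tool pointing down it reaches from about 0.375 to 0.975 m from the base axis. Payload 3.8 kg.
Tool frame: the origin (TCP) lies midway between the tips of the shut fingers; the grasp point (between the pads) lies 19 mm behind it; x points along the fingers, y is the direction in which the jaws open and shut, and the axes are right-handed (so a half turn about x gives the same grasp; the last joint's range is limited). The gripper opens to 88 mm and grips with 3 to 60 N. Pads are 18 mm wide; open, the fingers measure 123 mm over their backs; the gripper's body (75 mm by 187 mm) begins 45 mm behind the grasp point.
Start: joints at [1.084, 0.264, 1.604, -0, 1.274, -0.037], TCP at [0.293, 0.608, 0.239] pointing down, gripper open.
Joint ranges: [-2.63, 2.63], [-0.94, 2.18], [0.31, 2.57], [-1.31, 4.45], [0, 2.66], [-2.55, 2.55]. Speed limits (rad/s): [2.57, 2.57, 3.14, 3.14, 3.14, 3.14].

### API

Orientations are given as a rotation vector (axis times angle).
In Python, from cell import manip, inverse_kinematics, cams, order gives the robot as it stands. Calls block until the motion is done:
- manip.move_pose(position, orientation): joint-space move of the TCP to a pose.
- manip.move_linear(position, rate=0.15, rot=None): straight line of the TCP; rot=None keeps the orientation; rate is the mean speed in m/s.
- manip.set_joints(angles): joint-space move.
- manip.set_gripper(opening, force=None): finger opening in m; force is the grip in N (None keeps the last); returns when the fingers have stopped.
- manip.dwell(seconds).
- inverse_kinematics(position, orientation): joint angles nearest the present ones, or None.
- manip.state(): the state.
- cams.capture(name): name is "scene" or "side" or "wrist"; returns a dict with "image" (420x560x3 uint8, blue, green, red), "z_map" (420x560 float32, m along the optical axis (not along the pixel's ray), 0 where there is no reading), "intrinsics" (3x3 intrinsics, pixels), "k1" (the pictures are not rectified: a ray, as slopes to the right and down, at radius r is drawn at 1 + k1 r^2 times it, then the intrinsics apply), "position" and "orientation" of the camera in the world; the wrist camera has in their place "T_tool_cam" (4x4, takes a point from camera to tool coordinates, whose origin is the TCP and whose axes are the tool frame's). Camera axes: x right, y down, z forward; pixel columns grow to the right and rows downward; lengths in m; the calibration is good to about 2 mm. A picture is of the moment at which its call begins: read the wrist's pose just before it.
A pose or a line that the arm cannot do raises manip.IKError and nothing moves.
- order.close_job(): hands the job in, once; it reports no verdict.
The state is a dict: "clock": time; "joint_pos": joint angles; "joint_velocities": joint speeds; "tau": joint torques, N m; "tool_pos": TCP position; "tcp_rot": TCP orientation; "contact_force": force on the tool from outside, world axes, zero at the start; "moment": the same for the moment, N m; "gripper_width": finger opening in m.
Only numpy, scipy, OpenCV 4.12 (cv2) and the standard library are available. Lean on these libraries where they do the work, as an engineer would, in place of code of your own. Each camera call takes 0.05 s, during which the arm holds its last target. There are 200 camera calls.

### The job

Slowly turn the covered accessory carousel by its crank post until the spare eyepiece (the tallest thing on the tray, not the flat dust cap) stands at the opening in the clear cover. Then lift the eyepiece out through the opening and stand it gently upright in the small round dark steel dish behind the carousel, and let go.

Things in the scene. Friction and masses are not known exactly. Their poses are not given: they have to be found in the camera images.
- eyepiece_mid (a point): The spare eyepiece: black round microscope eyepiece standing on its narrower barrel end, 37 mm in diameter at its wide upper part (narrower at the foot), 44 mm tall, 60 to 120 g, loose on the revolving tray in the compartment left or right of the opening. Point at its centre, half-way up. Its neighbours are a flat black dust cap (36 mm wide, 13 mm high), a thumb screw and a brass hose fitting.
- cover: Fixed carousel frame, 230 mm square; clear plate on top, 88 to 92 mm up. Origin: on the tray's turning axis at worktop height, z up. The opening is a notch in the plate: x -115 to -20 mm, y -65 to 65 mm. Tray: radius 100 mm, floor 23 mm up, rim and 4 dividers 10 mm above it; one thing in each of 4 compartments, 75 mm from the axis. A thing is at the opening when it lies straight along -x.
- post_mid (a point): Crank post fixed to the tray: upright black post, 16 mm in diameter, 102 to 150 mm above the worktop, on a steel arm above the cover, 92 mm from the turning axis. Point half-way up it. Moved round the axis it turns tray and things by the same angle, up to 2.3 rad either way; it starts opposite the opening. Takes 1 to 3 N, stays where left. Turn slowly and smoothly (0.05 m/s): the eyepiece can tip if jerked.
- dish: Small shallow round dish of dark steel, fixed to the worktop behind the carousel: outside diameter 72 mm, inside diameter 64 mm, rim 10 mm above the worktop, inner floor 4 mm above it. Origin: centre of its underside, at worktop height.
Mind the look-alikes: they are no part of the job. Leave any blue or yellow look-alike of the dish alone.

How it is judged:
By the outcome, as a careful person would: the job done as asked, in the order asked, and still so for the second after the job is handed in, with the robot touching nothing.
It also fails if it takes over 58 s, if anything falls off the work surface, if the arm or the gripper's body presses on something with over 40 N, if the wrist force passes 120 N, or if a joint passes its speed limit or range.

## Working session

There is one attempt and no reset: what is moved stays moved. The work goes in short steps, each a Python script; the robot and the scene stay as the last script left them, time stands still between calls to the robot, and variables do not carry over. Pictures are saved under pics/ and viewed, about 8 in all and at most 12, crops included, and the job is handed in when it is done.

```bash
ls; mkdir -p pics; cat > h.py <<'E'
import numpy as np, cv2
from scipy.spatial.transform import Rotation as R
from cell import manip, inverse_kinematics, cams, order
def pose(c, st=None):
    if "T_tool_cam" in c:
        T=np.eye(4);T[:3,:3]=R.from_rotvec(st["tcp_rot"]).as_matrix();T[:3,3]=st["tool_pos"]
        T=T@np.array(c["T_tool_cam"]);return T[:3,:3],T[:3,3]
    o=np.array(c["orientation"],float)
    return (o if o.shape==(3,3) else R.from_rotvec(o).as_matrix()), np.array(c["position"])
def slopes(c,uv):
    K=np.array(c["intrinsics"]);d=np.atleast_2d(uv).astype(float)
    d=np.c_[(d[:,0]-K[0,2])/K[0,0],(d[:,1]-K[1,2])/K[1,1]];s=d.copy()
    for _ in range(20): s=d/(1+c["k1"]*(s**2).sum(1))[:,None]
    return s
def on_plane(c,uv,z,st=None):
    Rm,p=pose(c,st);s=slopes(c,uv);r=np.c_[s,np.ones(len(s))]@Rm.T
    return p+r*((z-p[2])/r[:,2])[:,None]
def by_depth(c,uv,st=None):
    Rm,p=pose(c,st);s=slopes(c,uv);i=np.atleast_2d(uv).astype(int)
    z=c["z_map"][i[:,1],i[:,0]];return p+(np.c_[s,np.ones(len(s))]*z[:,None])@Rm.T
def project(c,P,st=None):
    Rm,p=pose(c,st);q=(np.atleast_2d(P)-p)@Rm;s=q[:,:2]/q[:,2:]
    s=s*(1+c["k1"]*(s**2).sum(1))[:,None];K=np.array(c["intrinsics"])
    return np.c_[s[:,0]*K[0,0]+K[0,2],s[:,1]*K[1,1]+K[1,2]]
E
python3 - <<'E'
from h import *
import pickle
st=manip.state();print(st["clock"],st["tcp_rot"],st["gripper_width"])
for n in("scene","side","wrist"):
    s=manip.state();c=cams.capture(n);pickle.dump((c,s),open(n+"0.pkl","wb"));cv2.imwrite(f"pics/{n}0.png",c["image"])
    print(n,c.get("position"),c.get("orientation"),c["intrinsics"],c["k1"])
E
```

```text
pics
0.0 [ 0.35108029  1.54241836 -0.35445194] 0.08801493938300789
scene [-0.09713433 -0.59186684  0.47876256] [-1.8370289   0.97044736 -0.57983934] [[399.93956973   0.         285.1308542 ]
 [  0.         399.93956973 211.15095575]
 [  0.           0.           1.        ]] -0.09389706671597123
side [ 0.15314745 -0.75230006  1.09594899] [-2.45388483  0.64887065 -0.2279248 ] [[492.69389643   0.         288.72061585]
 [  0.         492.69389643 204.43682677]
 [  0.           0.           1.        ]] -0.0030141292323755627
wrist None None [[367.52998116   0.         284.36849809]
 [  0.         367.52998116 206.39677965]
 [  0.           0.           1.        ]] 0.021260470500509457
```

View pics/scene0.png

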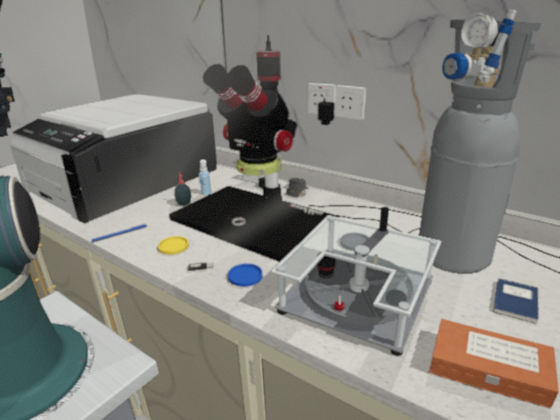

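View pics/side0.png

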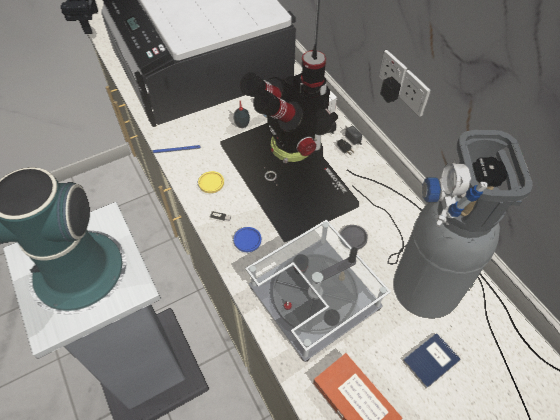

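The scene view shows the carousel at about (355,275) with its notch facing the robot side and the post at (384,220). The side view shows the post at (352,255), the dark dish at (353,237), and the blue and yellow look-alikes at (247,239) and (210,182). Next I'll enlarge the carousel.

```bash
python3 - <<'E'
from h import *
import pickle
c=cv2.imread("pics/side0.png")[205:365,230:400];s=cv2.imread("pics/scene0.png")[195:365,260:450]
a=cv2.resize(c,(400,376),interpolation=cv2.INTER_CUBIC);b=cv2.resize(s,(400,358),interpolation=cv2.INTER_CUBIC)
b=cv2.copyMakeBorder(b,0,18,0,0,cv2.BORDER_CONSTANT)
cv2.imwrite("pics/crop0.png",np.hstack([a,b]))
c,st=pickle.load(open("side0.pkl","rb"),)
for n,uv in dict(post=(352,251),dish=(353,237),dark=(333,316),hub=(317,278),red=(288,305),p2=(300,265)).items(): print(n,by_depth(c,[uv])[0].round(3))
c,st=pickle.load(open("scene0.pkl","rb"),)
for n,uv in dict(post=(384,212),dark=(327,265)).items(): print(n,by_depth(c,[uv])[0].round(3))
E
```

```text
post [ 0.561 -0.354  0.15 ]
dish [ 0.647 -0.261  0.008]
dark [ 0.458 -0.444  0.096]
hub [ 0.472 -0.354  0.105]
red [ 0.401 -0.35   0.031]
p2 [ 0.459 -0.303  0.096]
post [ 0.557 -0.354  0.143]
dark [ 0.46  -0.289  0.055]
```

View pics/crop0.png

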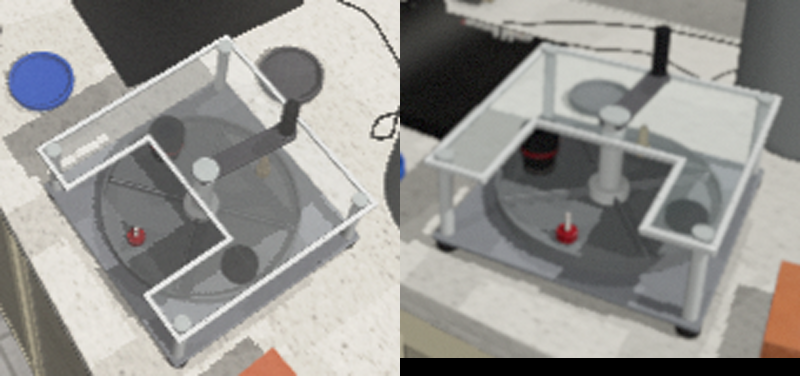

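The candidates are:
- **Tall black cylinder with a red ring:** scene (327,266), side (301,263), on the +y side. It is tall, so this is the eyepiece.
- **Flat black disc:** side (332,317), on the −y side. This is the dust cap.
- **Red thumb screw:** at the opening now.
- **Brass fitting:** near the post.

The enlarged crop confirms the eyepiece on the +y side, so the tray turns about +90° (CCW). The dark dish is at crop (290,75). Next I'll fit the geometry.

```bash
python3 - <<'E'
from h import *
import pickle
from scipy.optimize import least_squares
cs,_=pickle.load(open("side0.pkl","rb"));cc,_=pickle.load(open("scene0.pkl","rb"))
f=lambda p:np.c_[np.array(p)[:,0]*170/400+230,np.array(p)[:,1]*160/376+205]
g=lambda p:np.c_[np.array(p)[:,0]*190/400+260,np.array(p)[:,1]*170/358+195]
loc=np.array([[.115,.115],[.115,-.115],[-.115,-.115],[-.115,.115],[-.02,.065],[-.02,-.065]])
a=on_plane(cs,f([(226,38),(376,203),(180,338),(38,150),(149,136),(230,240)]),.092)
b=on_plane(cc,g([(543,43),(780,97),(716,243),(428,158),(537,119),(684,160)]),.092)
for n,P in(("side",a),("scene",b)):
    def r(q):
        M=R.from_euler("z",q[2]).as_matrix()[:2,:2];return (loc@M.T+q[:2]-P[:,:2]).ravel()
    s=least_squares(r,[.47,-.354,0]);print(n,s.x.round(4),(1e3*s.fun).round(1))
# dish by depth cloud: dark pixels at z<.02 near
vs,us=np.mgrid[205:290,310:390];uv=np.c_[us.ravel(),vs.ravel()]
P=by_depth(cs,uv);im=cs["image"][uv[:,1],uv[:,0]].astype(int)
m=(im.max(1)<115)&(np.hypot(P[:,0]-.647,P[:,1]+.261)<.05)&(P[:,2]<.025)
hull=cv2.convexHull(uv[m].astype(np.float32));print(m.sum(),uv[m].min(0),uv[m].max(0))
e=cv2.minEnclosingCircle(on_plane(cs,hull[:,0],.008)[:,:2].astype(np.float32));print("dish",e)
# all-around obstacles taller than .12
vs,us=np.mgrid[0:420:1,0:560:1];uv=np.c_[us.ravel(),vs.ravel()]
for c in(cs,cc):
    P=by_depth(c,uv);z=c["z_map"][uv[:,1],uv[:,0]];m=(z>0)&(P[:,2]>.12)&(np.hypot(P[:,0]-.62,P[:,1]+.3)<.35)&(P[:,0]>.3)
    for x in np.arange(.45,1,.05):
        k=m&(abs(P[:,0]-x)<.025); 
        h=[ (round(y,2), round(P[k&(abs(P[:,1]-y)<.025)][:,2].max(),2)) for y in np.arange(-.65,.1,.05) if (k&(abs(P[:,1]-y)<.025)).sum()>4]
        print(round(x,2),[tuple(map(float,t)) for t in h])
# eyepiece cloud from scene
vs,us=np.mgrid[252:280,312:345];uv=np.c_[us.ravel(),vs.ravel()];P=by_depth(cc,uv)
im=cc["image"][uv[:,1],uv[:,0]].astype(int);m=(P[:,2]>.026)&(P[:,2]<.075)&(im[:,1]<60);print(P[m].min(0),P[m].max(0),np.median(P[m],0),m.sum())
E
```

```text
side [ 0.4745 -0.3528  0.0946] [ 0.8  1.  -0.9  0.5 -1.  -1.6  1.3  0.1 -1.  -1.   0.8  0.9]
scene [ 0.659  -0.6488 -0.1072] [-13.6  23.9 -43.2  12.7   9.5 -26.2  35.2  -4.9  11.7   3.4   0.5  -8.9]
439 [341 225] [366 249]
dish ((0.6482861638069153, -0.2601989209651947), 0.03734955936670303)
0.45 []
0.5 [(-0.1, 0.4), (-0.05, 0.4), (0.0, 0.4)]
0.55 [(-0.35, 0.16), (-0.1, 0.38), (-0.05, 0.39), (0.0, 0.39), (0.05, 0.34)]
0.6 [(-0.5, 0.4), (-0.45, 0.42), (-0.1, 0.35), (-0.05, 0.42), (0.0, 0.42), (0.05, 0.35)]
0.65 [(-0.55, 0.29), (-0.5, 0.5), (-0.45, 0.49), (-0.4, 0.43), (-0.1, 0.26), (-0.05, 0.45), (0.0, 0.43), (0.05, 0.31)]
0.7 [(-0.55, 0.48), (-0.5, 0.48), (-0.45, 0.48), (-0.4, 0.48), (-0.05, 0.27), (0.0, 0.31)]
0.75 [(-0.55, 0.48), (-0.5, 0.48), (-0.45, 0.49), (-0.4, 0.48)]
0.8 [(-0.45, 0.48), (-0.4, 0.48)]
0.85 [(-0.05, 0.27)]
0.9 [(-0.5, 0.43), (-0.45, 0.51), (-0.4, 0.59), (-0.35, 0.65), (-0.3, 0.64), (-0.25, 0.61), (-0.2, 0.58), (-0.15, 0.55), (-0.1, 0.53), (-0.05, 0.31)]
0.95 []
0.45 []
0.5 [(-0.1, 0.39), (-0.05, 0.4), (0.0, 0.4)]
0.55 [(-0.35, 0.15), (-0.1, 0.37), (-0.05, 0.37), (0.0, 0.35), (0.05, 0.32)]
0.6 [(-0.5, 0.4), (-0.45, 0.42), (-0.1, 0.34), (-0.05, 0.41), (0.0, 0.41), (0.05, 0.17)]
0.65 [(-0.55, 0.29), (-0.5, 0.5), (-0.45, 0.49), (-0.4, 0.43), (-0.1, 0.26), (-0.05, 0.45), (0.0, 0.43)]
0.7 [(-0.55, 0.48), (-0.5, 0.48), (-0.45, 0.45), (-0.4, 0.48), (-0.05, 0.25)]
0.75 [(-0.55, 0.48), (-0.5, 0.48), (-0.45, 0.48), (-0.4, 0.44)]
0.8 []
0.85 [(-0.05, 0.27)]
0.9 [(-0.5, 0.52), (-0.45, 0.52), (-0.4, 0.52), (-0.35, 0.52), (-0.3, 0.52), (-0.25, 0.52), (-0.2, 0.52), (-0.15, 0.52), (-0.1, 0.52), (-0.05, 0.31)]
0.95 []
[ 0.45464759 -0.29596409  0.02613231] [ 0.47750416 -0.26483917  0.06636766] [ 0.46146818 -0.28587541  0.04925008] 279
```

```bash
cat >> h.py <<'E'
def down(a):  # tool x down, jaw axis at world angle a
    x=np.array([0,0,-1.]);y=np.array([np.cos(a),np.sin(a),0]);return R.from_matrix(np.c_[x,y,np.cross(x,y)]).as_rotvec()
E
python3 - <<'E'
from h import *
import pickle
from scipy.optimize import least_squares
cs,_=pickle.load(open("side0.pkl","rb"));cc,_=pickle.load(open("scene0.pkl","rb"))
g=lambda p:np.c_[(np.array(p)[:,0]-400)*190/400+260,np.array(p)[:,1]*170/358+195]
loc=np.array([[.115,.115],[.115,-.115],[-.115,-.115],[-.115,.115],[-.02,.065],[-.02,-.065]])
P=on_plane(cc,g([(543,43),(780,97),(716,243),(428,158),(537,119),(684,160)]),.092)
def r(q):
    M=R.from_euler("z",q[2]).as_matrix()[:2,:2];return (loc@M.T+q[:2]-P[:,:2]).ravel()
s=least_squares(r,[.47,-.354,0]);print("scene",s.x.round(4),(1e3*s.fun).round(1))
for n,c,box in(("side",cs,(340,365,240,270)),("scene",cc,(372,396,200,236))):
    vs,us=np.mgrid[box[2]:box[3],box[0]:box[1]];uv=np.c_[us.ravel(),vs.ravel()];Q=by_depth(c,uv)
    m=(Q[:,2]>.115)&(Q[:,2]<.155)&(np.hypot(Q[:,0]-.566,Q[:,1]+.346)<.03);v=pose(c)[1][:2]-[.566,-.346];v/=np.hypot(*v)
    t=m&(Q[:,2]>.146);print(n,m.sum(),"side mean, centre~",np.mean(Q[m&~t],0).round(4),(np.mean(Q[m&~t],0)[:2]-v*.0063).round(4),"top",t.sum(),np.mean(Q[t],0).round(4),Q[m].max(0).round(3),Q[m].min(0).round(3))
for a in(45,-135):
  for p in((.566,-.345),(.535,-.29),(.465,-.261)):
    q=inverse_kinematics([*p,.115],down(np.radians(a)));print(a,p,None if q is None else np.round(q,2))
for a in(95,-85,5,-175):
  for p in((.40,-.36,.04),(.648,-.26,.02)):
    q=inverse_kinematics(p,down(np.radians(a)));print(a,p,None if q is None else np.round(q,2))
E
```

```text
scene [ 0.473  -0.3517  0.0975] [ 0.2 -2.7  0.8  1.9 -3.5 -1.2 -0.2 -1.4  0.1  1.8  2.7  1.6]
side 88 side mean, centre~ [ 0.5608 -0.357   0.1307] [ 0.5653 -0.3525] top 40 [ 0.5643 -0.3542  0.1506] [ 0.571 -0.345  0.155] [ 0.557 -0.362  0.115]
scene 155 side mean, centre~ [ 0.5583 -0.3538  0.1303] [ 0.5642 -0.3516] top 29 [ 0.5617 -0.352   0.148 ] [ 0.57  -0.343  0.15 ] [ 0.553 -0.36   0.115]
45 (0.566, -0.345) [-0.58  0.34  1.75  0.    1.06 -1.37]
45 (0.535, -0.29) [-0.54  0.24  1.87  0.    1.03 -1.32]
45 (0.465, -0.261) [-0.56  0.11  2.03  0.    1.   -1.34]
-135 (0.566, -0.345) [-0.58  0.34  1.75  0.    1.06  1.77]
-135 (0.535, -0.29) [-0.54  0.24  1.87  0.    1.03  1.82]
-135 (0.465, -0.261) [-0.56  0.11  2.03  0.    1.    1.8 ]
95 (0.4, -0.36, 0.04) [-0.78  0.22  2.07  0.    0.86 -2.44]
95 (0.648, -0.26, 0.02) [-0.42  0.5   1.71  0.    0.93 -2.08]
-85 (0.4, -0.36, 0.04) [-0.78  0.22  2.07  0.    0.86  0.7 ]
-85 (0.648, -0.26, 0.02) [-0.42  0.5   1.71  0.    0.93  1.07]
5 (0.4, -0.36, 0.04) [-0.78  0.22  2.07 -0.    0.86 -0.87]
5 (0.648, -0.26, 0.02) [-0.42  0.5   1.71 -0.    0.93 -0.5 ]
-175 (0.4, -0.36, 0.04) [-0.78  0.22  2.07 -0.    0.86  2.28]
-175 (0.648, -0.26, 0.02) None
```

```bash
python3 - <<'E'
from h import *
import pickle
a=np.radians(45)
s=manip.state();p=s["tool_pos"]
manip.move_linear([p[0],p[1],.42],rate=.3)
q=inverse_kinematics([.42*np.cos(1.084),.42*np.sin(1.084),.5],s["tcp_rot"]);print(np.round(q,2))
manip.set_joints(q)
q2=np.array(inverse_kinematics([.42*np.cos(-.58),.42*np.sin(-.58),.5],down(a)));print(q2.round(2))
assert abs(q2[1:5]-np.array(q)[1:5]).max()<.1
manip.set_joints(q2);manip.set_gripper(.05,10)
manip.move_linear([.545,-.345,.33],rate=.25)
s=manip.state();c=cams.capture("wrist");pickle.dump((c,s),open("w1.pkl","wb"));cv2.imwrite("pics/w1.png",c["image"])
print(s["clock"],s["tool_pos"],s["contact_force"])
print(project(c,[[.564,-.353,.15],[.474,-.3523,.105],[.648,-.26,.01]],s).round(0))
E
```

```text
[ 1.02 -0.27  1.67 -0.    1.74 -0.1 ]
[-0.64 -0.27  1.67  0.    1.74 -1.42]
6.15 [ 0.54490189 -0.34496211  0.33110537] [ 0.35459553  0.37493607 -0.50276104]
[[293. 199.]
 [229. 124.]
 [388. 164.]]
```

View pics/w1.png

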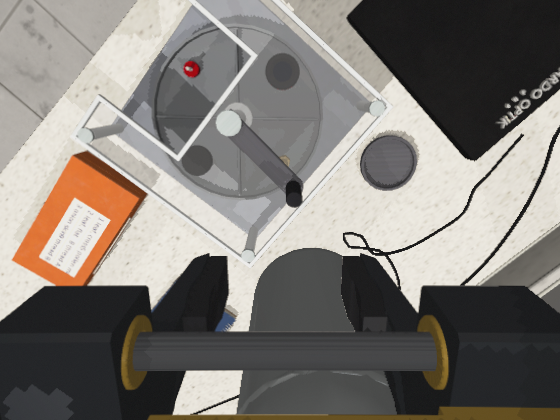

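The view shows the hub at (229,124), the post at (293,190), the eyepiece at (283,70) and the dust cap at (198,160). The dark dish is at (388,162), and the projections agree with all of these. The gas cylinder is close at (310,260), so I'll check its clearance and refine the points.

```bash
python3 - <<'E'
from h import *
import pickle
c,s=pickle.load(open("w1.pkl","rb"))
print("post proj",project(c,[[.564,-.353,.15],[.564,-.353,.102]],s).round(0))
uv=[(x,y) for y in(255,270,300) for x in(270,310,345)];print(by_depth(c,uv,s).round(3))
print("post",by_depth(c,[(293,190),(293,195),(293,199),(293,185)],s).round(4))
print("hub",on_plane(c,[(229,123)],.105,s).round(4))
im=c["image"].astype(int)
vs,us=np.mgrid[45:95,255:310];uv=np.c_[us.ravel(),vs.ravel()];g=im[uv[:,1],uv[:,0]].max(1)
print("grey centre",im[70,283],im[45,283],im[70,310])
m=(g<85).reshape(vs.shape).astype(np.uint8);n,l,stt,cen=cv2.connectedComponentsWithStats(m);print([(stt[i].tolist(),cen[i]+[255,45]) for i in range(1,n) if stt[i][4]>80])
print("eye",on_plane(c,[(283,70)],.067,s).round(4),by_depth(c,[(283,70)],s))
E
```

```text
post proj [[293. 199.]
 [292. 186.]]
[[ 0.632 -0.462  0.001]
 [ 0.659 -0.413  0.037]
 [ 0.707 -0.387  0.003]
 [ 0.639 -0.467  0.031]
 [ 0.657 -0.414  0.08 ]
 [ 0.558 -0.323  0.341]
 [ 0.638 -0.462  0.113]
 [ 0.654 -0.418  0.146]
 [ 0.566 -0.332  0.345]]
post [[ 0.5586 -0.348   0.1446]
 [ 0.5608 -0.3503  0.1506]
 [ 0.5634 -0.353   0.151 ]
 [ 0.5588 -0.3477  0.1256]]
hub [[ 0.473  -0.3514  0.105 ]]
grey centre [76 73 73] [126 125 125] [128 128 130]
[([11, 9, 33, 35, 922], array([282.04880694,  70.99566161]))]
eye [[ 0.4746 -0.2775  0.067 ]] [[ 0.47564986 -0.27836998  0.09305109]]
```

```bash
python3 - <<'E'
from h import *
import pickle
A=np.array([.473,-.352]);r=.0915;zt=.113
manip.move_linear([.5645,-.352,.20],rate=.2)
manip.move_linear([.5645,-.352,zt],rate=.1)
manip.set_gripper(.0,12);s=manip.state();print("w",s["gripper_width"],s["tool_pos"],s["contact_force"])
assert .013<s["gripper_width"]<.02
fm=[]
for t in np.radians(np.linspace(0,96.5,11))[1:]:
    manip.move_linear([*(A+r*np.array([np.cos(t),np.sin(t)])),zt],rate=.035)
    s=manip.state();fm.append(s["contact_force"].round(1))
print(fm,s["gripper_width"],s["clock"])
c=cams.capture("scene");pickle.dump((c,s),open("scene1.pkl","wb"))
c2=cams.capture("side");pickle.dump((c2,s),open("side1.pkl","wb"))
b=cv2.resize(c["image"][195:365,260:450],(400,358),interpolation=cv2.INTER_CUBIC);a=cv2.resize(c2["image"][205:365,230:400],(400,358),interpolation=cv2.INTER_CUBIC)
cv2.imwrite("pics/turn.png",np.hstack([a,b]))
E
```

```text
w 0.01506282158098301 [ 0.56445479 -0.35205886  0.11324367] [-0.99447595 -0.23460018  1.39356866]
[array([-0.4, -0.7,  2.2]), array([-0.9, -1.9,  3.2]), array([-0.9, -0.7,  4.2]), array([2. , 0.1, 3.4]), array([3.9, 2.8, 3.5]), array([5.2, 7.3, 4. ]), array([ 7. , 11.3,  4.9]), array([ 5.2, 17.7,  7.3]), array([ 3.6, 23.2, 13. ]), array([-0.5, 20.9, 10.8])] 0.01556348827824378 14.5583
```

View pics/turn.png

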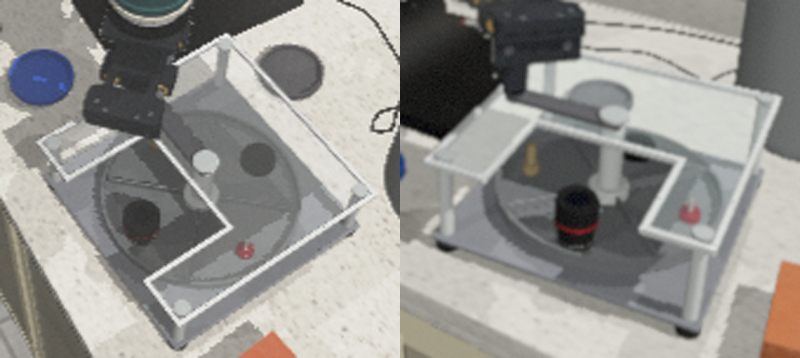

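The eyepiece stands upright at the opening, at crop (140,218) on the left and (577,215) on the right. The radial load of about 20 N suggests the axis y is slightly off. I'll relieve it gently, let go, and look from above.

```bash
python3 - <<'E'
from h import *
import pickle
s=manip.state();p=np.array(s["tool_pos"])
for i in range(3):
    p[1]+=.0015;manip.move_linear(p,rate=.02);s=manip.state();print(s["contact_force"].round(1))
    if s["contact_force"][1]<5: break
manip.set_gripper(.05,12);s=manip.state();print(s["tool_pos"],s["contact_force"].round(1))
manip.move_linear([p[0],p[1],.26],rate=.15)
manip.move_pose([.40,-.36,.29],down(np.radians(-84.6)))
s=manip.state();c=cams.capture("wrist");pickle.dump((c,s),open("w2.pkl","wb"));cv2.imwrite("pics/w2.png",c["image"])
print(s["clock"],s["tool_pos"]);print(project(c,[[.398,-.359,.067],[.398,-.359,.023],[.473,-.352,.105],[.463,-.261,.15]],s).round(0))
E
```

```text
[ 0.7 -5.6  1.7]
[ 0.45997187 -0.25289458  0.11158403] [0.1 0.2 0.2]
18.8167 [ 0.39996304 -0.35977166  0.28960043]
[[283. 173.]
 [283. 165.]
 [282.  96.]
 [159.  99.]]
```

View pics/w2.png

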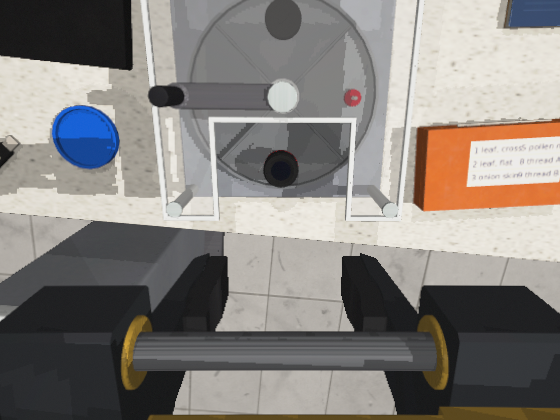

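The eyepiece is at (281,169), in line with the hub at (283,96) and centred between the notch edges (212 and 354). It is at the opening, about 1.5° off at most. The next step is the grasp and lift.

```bash
python3 - <<'E'
from h import *
import pickle
c,s=pickle.load(open("w2.pkl","rb"))
vs,us=np.mgrid[140:200,250:315];uv=np.c_[us.ravel(),vs.ravel()];P=by_depth(c,uv,s)
m=(P[:,2]>.055)&(P[:,2]<.08);e=cv2.minEnclosingCircle(P[m][:,:2].astype(np.float32));print(e,np.percentile(P[m][:,2],[5,50,95]),on_plane(c,[(281,169)],.067,s))
x,y=e[0];assert abs(e[1]-.0185)<.004 and np.hypot(x-.398,y+.359)<.012
manip.set_gripper(.062,15)
manip.move_linear([x,y,.12],rate=.2);manip.move_linear([x,y,.037],rate=.06)
s=manip.state();print(s["contact_force"].round(1),s["tool_pos"])
manip.set_gripper(0,15);s=manip.state();print("w",s["gripper_width"],s["contact_force"].round(1))
manip.move_linear([x,y,.06],rate=.05);s=manip.state();print("w",s["gripper_width"],s["contact_force"].round(1),s["clock"])
cc=cams.capture("scene");c2=cams.capture("side")
b=cv2.resize(cc["image"][195:365,260:450],(400,358),interpolation=cv2.INTER_CUBIC);a=cv2.resize(c2["image"][205:365,230:400],(400,358),interpolation=cv2.INTER_CUBIC)
cv2.imwrite("pics/lift.png",np.hstack([a,b]))
E
```

```text
((0.4009021520614624, -0.35623839497566223), 0.019406815990805626) [0.06377513 0.066985   0.06871035] [[ 0.40163225 -0.35703939  0.067     ]]
[-0.5 -0.   0.5] [ 0.40122723 -0.35655185  0.03749831]
w 0.03395089711624663 [-0.7  1.2  1.4]
w 0.034066013052469354 [ 0.2 -0.2 -1. ] 22.925
```

View pics/lift.png

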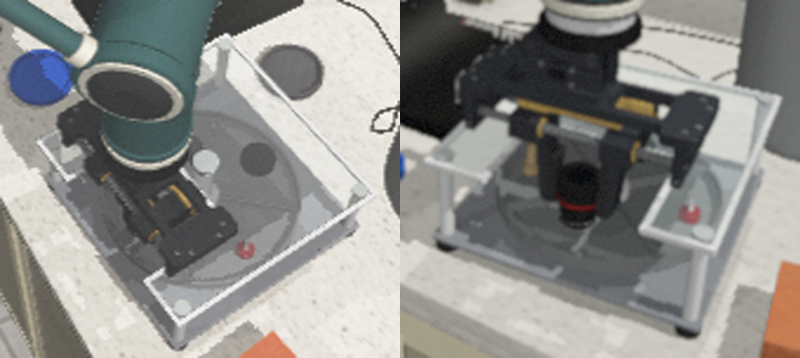

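It is held upright with 34 mm between the pads and its foot clear of the tray, seen at (577,195) on the right. Before carrying it over, I'll check the arm's clearance to the microscope.

```bash
python3 - <<'E'
from h import *
import pickle
D=np.array([.648,-.260]);u=D/np.hypot(*D);n=np.array([-u[1],u[0]])
for f in("side0","scene0"):
    c,_=pickle.load(open(f+".pkl","rb"));vs,us=np.mgrid[0:420,0:560];uv=np.c_[us.ravel(),vs.ravel()];P=by_depth(c,uv);z=c["z_map"].ravel()
    al=P[:,:2]@u;la=P[:,:2]@n
    for k in np.arange(.4,.86,.05):
        m=(z>0)&(abs(al-k)<.025)&(P[:,2]>.1)
        for nm,mm in(("L",m&(la>0)&(la<.2)),("R",m&(la<0)&(la>-.3))):
            if mm.sum()>5: print(f,nm,round(k,2),"lat",np.percentile(abs(la[mm]),1).round(3),"z max",P[mm,2].max().round(2),"nearest<.1:z",(P[mm&(abs(la)<.1),2].max().round(2) if (mm&(abs(la)<.1)).any() else None))
E
```

```text
side0 L 0.45 lat 0.119 z max 0.4 nearest<.1:z None
side0 L 0.5 lat 0.107 z max 0.4 nearest<.1:z None
side0 L 0.55 lat 0.106 z max 0.37 nearest<.1:z None
side0 R 0.55 lat 0.138 z max 0.11 nearest<.1:z None
side0 L 0.6 lat 0.11 z max 0.42 nearest<.1:z None
side0 R 0.6 lat 0.12 z max 0.11 nearest<.1:z 0.1
side0 L 0.65 lat 0.17 z max 0.42 nearest<.1:z None
side0 R 0.65 lat 0.109 z max 0.16 nearest<.1:z None
side0 R 0.75 lat 0.132 z max 0.49 nearest<.1:z None
side0 R 0.8 lat 0.105 z max 0.5 nearest<.1:z 0.48
side0 R 0.85 lat 0.098 z max 0.48 nearest<.1:z 0.48
scene0 L 0.45 lat 0.114 z max 0.4 nearest<.1:z None
scene0 L 0.5 lat 0.109 z max 0.4 nearest<.1:z None
scene0 L 0.55 lat 0.106 z max 0.37 nearest<.1:z None
scene0 R 0.55 lat 0.137 z max 0.11 nearest<.1:z None
scene0 L 0.6 lat 0.11 z max 0.42 nearest<.1:z None
scene0 R 0.6 lat 0.121 z max 0.11 nearest<.1:z None
scene0 L 0.65 lat 0.17 z max 0.39 nearest<.1:z None
scene0 R 0.65 lat 0.109 z max 0.15 nearest<.1:z None
scene0 R 0.75 lat 0.121 z max 0.49 nearest<.1:z None
scene0 R 0.8 lat 0.106 z max 0.5 nearest<.1:z 0.48
scene0 L 0.85 lat 0.191 z max 0.3 nearest<.1:z None
scene0 R 0.85 lat 0.112 z max 0.48 nearest<.1:z None
```

```bash
python3 - <<'E'
from h import *
import pickle
p=manip.state()["tool_pos"];x,y=.648,-.2605
manip.move_linear([p[0],p[1],.24],rate=.12)
manip.move_linear([x,y,.24],rate=.12)
manip.move_linear([x,y,.05],rate=.1);manip.dwell(.2)
s=manip.state();f0=s["contact_force"][2];print(s["gripper_width"],s["contact_force"].round(1),s["tool_pos"],s["clock"])
c=cams.capture("scene");c2=cams.capture("side")
b=cv2.resize(c["image"][140:310,290:480],(400,358),interpolation=cv2.INTER_CUBIC);a=cv2.resize(c2["image"][160:320,270:440],(400,358),interpolation=cv2.INTER_CUBIC)
cv2.imwrite("pics/place.png",np.hstack([a,b]))
E
```

```text
0.03428104959570395 [ 0.3  0.8 -1.3] [ 0.64824757 -0.26057968  0.05041764] 29.2833
```

View pics/place.png

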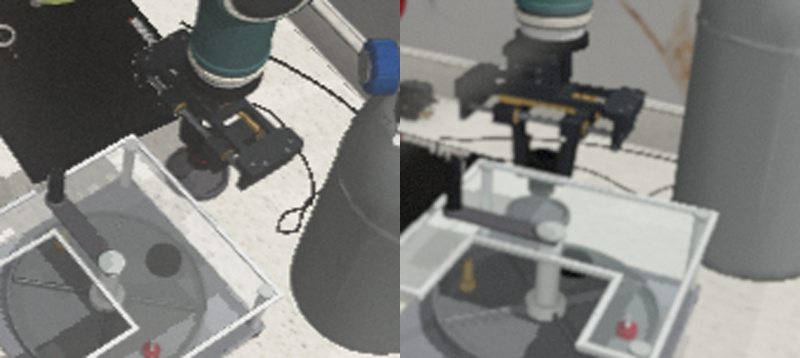

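The eyepiece hangs upright over the dark dish, seen at (195,165) on the left and (540,195) on the right, and the cylinder and microscope are clear. I'll lower it until it touches, then release.

```bash
python3 - <<'E'
from h import *
import pickle
x,y=.648,-.2605;f0=manip.state()["contact_force"][2]
manip.move_linear([x,y,.0215],rate=.04);z=.0215
for i in range(8):
    s=manip.state()
    if s["contact_force"][2]-f0>1.5: break
    z-=.0007;manip.move_linear([x,y,z],rate=.01)
print(i,z,s["tool_pos"],s["contact_force"].round(1))
manip.set_gripper(.06,10)
manip.move_linear([x,y,.12],rate=.06);manip.move_linear([x,y,.24],rate=.15)
manip.move_linear([.54,-.22,.33],rate=.2)
s=manip.state();print(s["clock"],s["contact_force"].round(1))
c=cams.capture("scene");c2=cams.capture("side")
b=cv2.resize(c["image"][140:310,290:480],(400,358),interpolation=cv2.INTER_CUBIC);a=cv2.resize(c2["image"][160:320,270:440],(400,358),interpolation=cv2.INTER_CUBIC)
cv2.imwrite("pics/done.png",np.hstack([a,b]))
s=manip.state();w=cams.capture("wrist")
for cam,n in((c,"scene"),(c2,"side"),(w,"wrist")):
    vs,us=np.mgrid[0:420,0:560];uv=np.c_[us.ravel(),vs.ravel()];P=by_depth(cam,uv,s);m=(cam["z_map"].ravel()>0)&(np.hypot(P[:,0]-x,P[:,1]-y)<.03)&(P[:,2]>.03)&(P[:,2]<.08)
    t=m&(P[:,2]>.043)
    if t.sum(): print(n,m.sum(),P[m].max(0).round(3),P[m].min(0).round(3),"top",t.sum(),cv2.minEnclosingCircle(P[t][:,:2].astype(np.float32)))
E
```

```text
6 0.017300000000000003 [ 0.64830977 -0.26054011  0.01811322] [-1.5  0.7  5.3]
35.9917 [ 1.1 -0.7  0. ]
side 182 [ 0.664 -0.245  0.054] [ 0.629 -0.281  0.03 ] top 143 ((0.6470045447349548, -0.26295801997184753), 0.019321786239743233)
wrist 982 [ 0.665 -0.239  0.051] [ 0.629 -0.279  0.03 ] top 958 ((0.6469289660453796, -0.26105180382728577), 0.018481843173503876)
```

View pics/done.png

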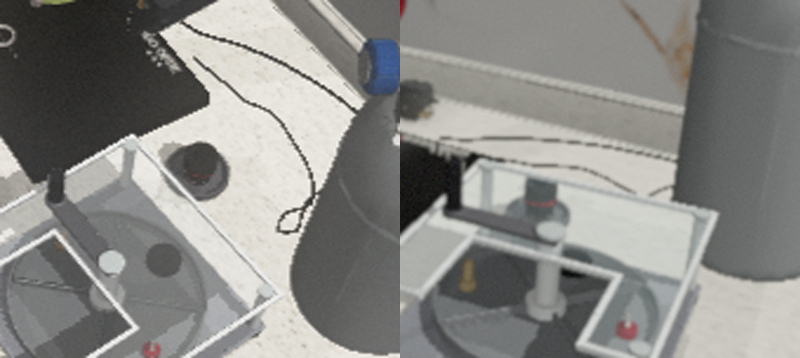

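The eyepiece stands upright in the dark dish, at (200,165) on the left and (541,195) on the right. Its top is at about 0.048–0.05 m and it sits within about 3 mm of the dish centre. The gripper is clear, so I'm handing in.

```bash
python3 - <<'E'
from h import *
manip.dwell(.5);print(order.close_job(),manip.state()["clock"])
E
```

```text
the job is handed in; nothing more can be done
the job is handed in; nothing more can be done
```

The spare eyepiece is standing upright in the dark steel dish, let go, and the job is handed in. The clock read about 36 s at the last check, against the 58 s limit.

- **Turning:** I gripped the crank post and turned the tray about 96° in slow steps (mean 0.035 m/s). The eyepiece ended up at the opening, no more than about 1.5° off line by eye, and stayed upright.
- **Moving:** I lifted it out through the opening, carried it over the post and lowered it until the wrist felt a light touch of about 5 N. Then I released it and backed away.
- **Last checks:** The final pictures show it upright in the dish. The depth readings put it 1–3 mm from the dish centre, with its top at about 0.05 m, as expected. With the gripper clear, the wrist force was close to zero.
- **What disagreed:** While turning, the radial force on the post rose to about 23 N, because my estimate of the turning axis was a few millimetres off. I eased that load before letting go of the post. The final scene-camera depth check found no eyepiece points, so the depth result rests on the side and wrist cameras. The scene picture does show it upright.

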